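Seat the amber reference cell in the light path

ROBOT

A 6-joint arm with a two-finger parallel gripper is mounted at the origin on a cart in front of the work surface, level with it; the furniture and walls round the work are solid. World frame = base frame: x ahead of the robot, y to its left, z up, the work surface at z = 0. Lengths are in m, angles in degrees, forces in N, time in s.
With the tool pointing down it reaches from about 0.35 to 0.975 m from the base axis. Payload 17.4 kg.
Tool frame: the origin (TCP) lies midway between the tips of the shut fingers; the grasp point (between the pads) lies 19 mm behind it (tcp_to_grasp is the distance from the TCP to the grasp point, in m); x points along the fingers, y is the direction in which the jaws open and shut, and the axes are right-handed (so a half turn about x gives the same grasp; the last joint's range is limited). The gripper opens to 85 mm and grips with 20 to 120 N. Pads are 22 mm wide; open, the fingers measure 114 mm over their backs; the gripper's body (76 mm by 85 mm) begins 54 mm behind the grasp point. The pads swing forward as they close: fully open they stand 13 mm farther back than shut.
Start: joints at [66.818, 6.646, 82.598, -0, 90.757, -2.166], TCP at [0.242, 0.63, 0.231] pointing down, gripper open.
Joint ranges: [-162.19, 162.19], [-47.58, 125.68], [4.15, 143.07], [-65.23, 245.23], [0.69, 171.88], [-170.13, 170.13]. Speed limits (degrees/s): [108.29, 108.29, 127.2, 180, 180, 180].

INTERFACE

Orientations are given as a 3x3 rotation matrix whose columns are the frame's x, y, z axes.
In Python, from station import read_state, read_camera, finish_job, tcp_to_grasp gives the robot as it stands.
- The arm moves only by the tool arm_command, never from a script. Its argument "motion" is a list of rows, each a list of 7 numbers: the shift along the tool's x, y, z in m, then the turn, a rotation vector about the tool's x, y, z in rad, then the gripper's target within -1 to 1 (fully open at 1, half-way at 0, shut at -1). In form: [[tx, ty, tz, rx, ry, rz, fingers], ...]. A call has 1 to 12 rows; each row is the pose to reach, as a shift and turn from the pose measured when the call began, along the tool's axes at that moment; what a row does not reach only later rows make up. A row lasts 1/12 s, in which the tool goes at most 41.7 mm and 7.16 degrees, less where a joint would pass 70% of its speed; a pose out of reach is approached as far as the arm can. A call with a gripper value outside its range is refused whole. The fingers move at their own pace and stop on an object; "force" is the grip in N (left out, the last holds). Time passes only in rows, so rows that repeat a pose let the fingers close. It gives the time, the measured TCP pose, the force and the opening at its end, in the units of the state.
- read_state(): the state, without advancing time (a new reading comes with each control period).
- read_camera(name): name is "scene" or "top"; returns a dict with "frame" (420x560x3 uint8, blue, green, red), "camera_matrix" (3x3 intrinsics, pixels), "rvec" (rotation vector, rad) and "tvec" (3), from world to camera coordinates, as OpenCV has them. Camera axes: x right, y down, z forward; pixel columns grow to the right and rows downward; lengths in m; the calibration is good to about 2 mm. A picture is of the moment at which its call begins. There is no depth.
- finish_job(): hands the job in, once; it reports no verdict.
The state is a dict: "clock": time; "joint_pos": joint angles; "qvel": joint speeds; "tau": joint torques, N m; "tool_pos": TCP position; "tcp_rot": TCP orientation; "ft_force": force on the tool from outside, world axes, zero at the start; "torque": the same for the moment, N m; "width": finger opening in m.
Only numpy, scipy, OpenCV 4.12 (cv2) and the standard library are available. Lean on these libraries where they do the work, as an engineer would, in place of code of your own. Each camera call takes 0.05 s, during which the arm holds its last target.

TASK

Take the amber reference cell and set it upright in the well of the lamp-and-receiver holder so that its clear faces look along the light path, one at the lamp and one at the receiver. Push it down through the spring clips until it rests firmly on the sprung footing at the bottom, which sits at a depth you must find by feel, without crushing the footing; then let go. Hold the cell only by its matte black sides, never by the clear faces, keep it upright, and leave the green cell, the wax tin and the tea glass where they stand.

Things in the scene. Friction and masses are not known exactly. Their poses are not given: they have to be found in the camera images.
- amber_center (a point): Centre, 46 mm above the underside, of the amber cell: upright, 24 x 24 mm in plan, 92 mm tall, about 0.1 kg. Amber clear panes on its +x and -x faces, matte black cheeks on its +y and -y faces (grasp across these, 24 mm), orange 6 mm cap on top (+z) with a black line along x. The lowest 3 mm are 21 x 21 mm, as a lead-in. It stands on the bench at various turns and may swap places with the green cell.
- amber_panes: The two clear amber panes of the amber cell, 16 mm wide, from 5 to 84 mm up its +x and -x faces; origin at the centre of the cell's underside, axes as the cell's. Not to be touched by the fingers.
- green_center (a point): Centre of the other cell, the same in size and make but with green panes and a green cap. It stays where it is.
- holder: The fixed lamp-and-receiver holder, origin at the centre of its underside: metal base 196 x 66 mm, dark 48 x 48 mm block in the middle with the well, grey ribbed lamp with brass barrel at its -x end, black receiver at its +x end, nothing higher than 58 mm. x is the light path (lamp to receiver), z up.
- well_mouth (a point): Centre of the well's open mouth at rim height, 58 mm above the bench; x along the light path, z up. The well is 26.4 mm square, with a slot open to the lamp and one to the receiver. Up to 44 mm of the cell goes in, so hold it by its upper half.
- clips (a point): Mid-point between the two sprung steel clip bars, 9 mm below the rim, one at the well's +y and one at its -y side, 21.6 mm apart when free. They ride on the cell's matte sides once it is 12 mm in the well, drag on it with a steady 2 to 9 N at any depth beyond, and hold it when it is let go.
- footing (a joint): How far the sprung footing at the bottom of the well is pressed, m: 0 free, 0.007 hard stop, 2.5 N per mm. Its free top lies 22 to 40 mm below the rim, different each time, out of sight under the cell. 1 mm or more is firm rest; 5 to 7 N over the clips' drag is a good push (on letting go the cell may rise a little); above 4 mm it is crushed.
- wax_tin: Open metal tin of yellow wax, 61 mm across, 18 mm high, origin at the centre of its underside. To be left alone.
- tea_glass: Glass tumbler, 85 mm across, 90 mm high, origin at the centre of its underside. To be left alone.
Mind the look-alikes: they are no part of the job. There is more than one size of the part that bears amber_center; the job needs the larger.

How it is judged (in metres and radians):
On the way, in this order (a step that is already met when the one before it is completed fails the run):
1. the amber cell is lifted clear of the bench, upright (height (world z) of amber_center above 0.09 m and angle between amber_center's own z axis and vertical below 0.3 rad), for 0.2 s.
2. it is in the well, clear faces along the light path, and bears on the footing (horizontal distance between amber_center and well_mouth below 0.005 m and angle between the x axis of amber_center and the x axis of well_mouth, either way round below 0.12 rad and angle between amber_center's own z axis and vertical below 0.12 rad and value of joint footing above 0.001 m), for 0.2 s.
At the end, for the whole second after the job is handed in: The amber cell stands in the well (centre within 5 mm of the well's axis, within 0.12 rad of upright), its clear faces within 0.12 rad of the light path, it keeps the footing pressed by at least 1 mm, and it is released and at rest (all of step 2 and linear speed of amber_panes below 0.01 m/s); the robot touches nothing.
It fails at once if the footing is crushed (pressed by more than 4 mm) (value of joint footing above 0.004 m).
It fails at once if fingers press on the clear faces of the amber cell (more than 0.5 N) (contact force between the fingers and amber_panes above 0.5 N).
It fails at once if the amber cell is tipped by more than 0.5 rad (angle between amber_center's own z axis and vertical above 0.5 rad).
It fails at once if the green cell, the wax tin or the tea glass is moved by more than 15 mm (distance of any of green_center, wax_tin, tea_glass from where it was at the start of the episode above 0.015 m).
It also fails if it takes over 40 s, if anything falls off the work surface, if the arm or the gripper's body presses on something with over 40 N, if the wrist force passes 120 N, or if a joint passes its speed limit or range.

## Working session

There is one attempt and no reset: what is moved stays moved. The work goes in short steps, Python scripts to look and compute and a tool call to move; the robot and the scene stay as the last step left them, time stands still between calls to the robot, and variables do not carry over. Pictures are saved under pics/ and viewed, and the job is handed in when it is done.

Besides the shell and the picture viewer there is one more tool, called after "Call:" by a JSON object that holds its "op" and its "data", one argument or row to a line. arm_command: Moves the arm, as the interface text tells. Its arguments: {"type":"object","properties":{"motion":{"type":"array"},"force":{"type":"number"}},"required":["motion"]}

```bash
mkdir -p pics; ls
python3 - <<'E'
from station import *
import cv2
s=read_state()
for k in s: print(k,s[k])
print(tcp_to_grasp)
for n in("scene","top"):
    c=read_camera(n); cv2.imwrite(f"pics/{n}0.png",c["frame"]); print(n,c["camera_matrix"],c["rvec"],c["tvec"])
    import numpy as np
    np.savez(n+"0.npz",**c)
E
```

```text
pics
clock 0.0
joint_pos [ 6.68177920e+01  6.67132222e+00  8.26353056e+01  2.52382499e-04
  9.07570857e+01 -2.16458703e+00]
qvel [-0.00211712  0.07999435  0.05897978 -0.01748305 -0.02784485 -0.01357479]
tau [ 1.11054531e-03 -7.31950450e+01 -6.32524180e+01  1.74955981e-04
  5.74600941e-03 -3.24134567e-05]
tool_pos [0.24200917 0.62991483 0.23059993]
tcp_rot [[-4.41798820e-04  3.58654752e-01  9.33470178e-01]
 [-1.02048980e-03  9.33469622e-01 -3.58655021e-01]
 [-9.99999382e-01 -1.11105016e-03 -4.64022628e-05]]
ft_force [-0.07884506  0.25354896 -0.04861584]
torque [-0.00209796 -0.00265538 -0.00593676]
width 0.08571833964033297
0.0187
scene [[503.00258994   0.         276.13436187]
 [  0.         503.00258994 213.30380132]
 [  0.           0.           1.        ]] [ 2.12894117 -0.6524581   0.30674937] [-0.45068386  0.29984007  0.99552113]
top [[381.57883065   0.         282.28978162]
 [  0.         381.57883065 210.3885067 ]
 [  0.           0.           1.        ]] [ 2.09992389 -2.08809888  0.26204736] [0.06503709 0.57895232 0.80045992]
```

View pics/scene0.png

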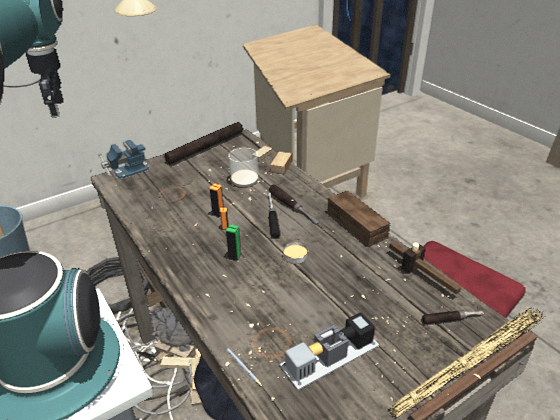

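View pics/top0.png

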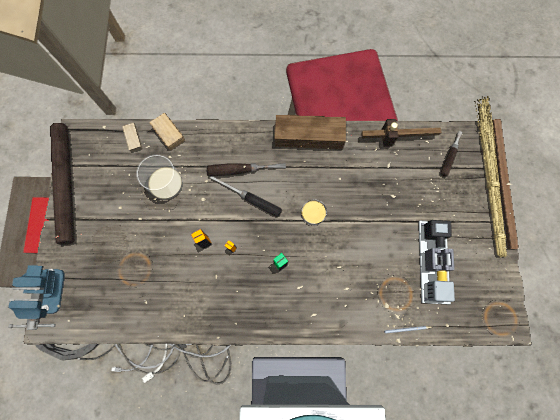

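Run:
```python
import cv2,numpy as np
t=cv2.imread("pics/top0.png");s=cv2.imread("pics/scene0.png")
a=cv2.resize(t[220:275,175:300],None,fx=6,fy=6,interpolation=cv2.INTER_NEAREST)
cv2.imwrite("pics/a.png",a)
a=cv2.resize(t[215:310,405:470],None,fx=6,fy=6,interpolation=cv2.INTER_NEAREST)
b=cv2.resize(s[305:390,270:390],None,fx=5,fy=5,interpolation=cv2.INTER_NEAREST)
cv2.imwrite("pics/b.png",a);cv2.imwrite("pics/c.png",b)
c=cv2.resize(s[175:270,195:255],None,fx=6,fy=6,interpolation=cv2.INTER_NEAREST)
cv2.imwrite("pics/d.png",c)
```

```text
(no output)
```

View pics/a.png

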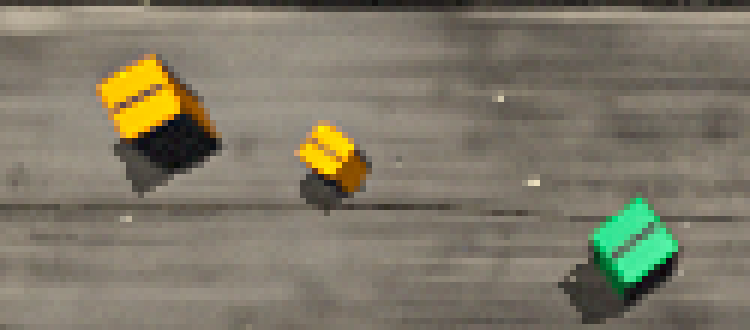

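View pics/b.png

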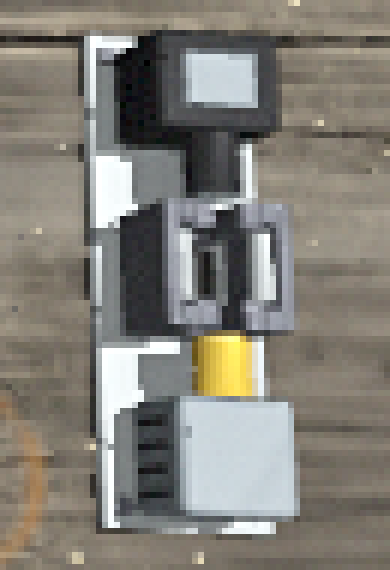

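View pics/c.png

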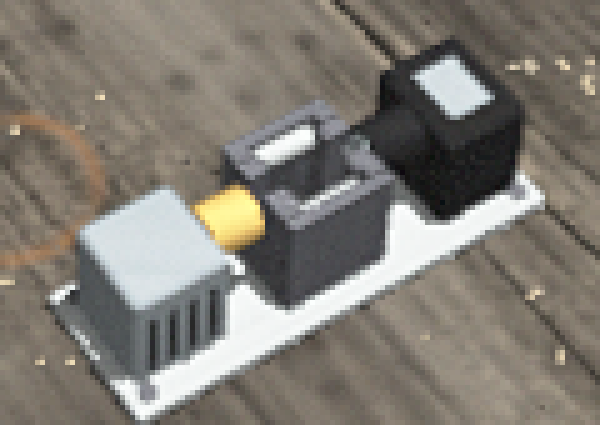

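View pics/d.png

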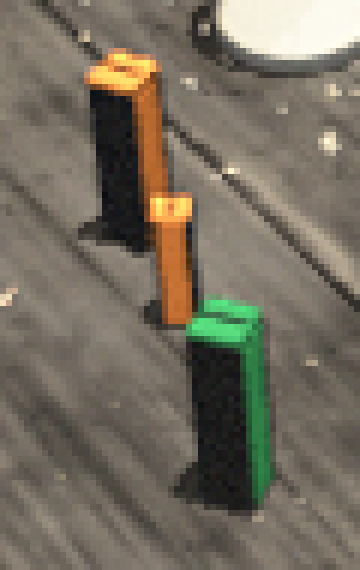

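```bash
cat > h.py <<'E'
import cv2,numpy as np
def cast(c,pts,z):
    K,rv,tv=c["camera_matrix"],c["rvec"],c["tvec"]
    R=cv2.Rodrigues(rv)[0]; C=-R.T@np.ravel(tv)
    u=cv2.undistortPoints(np.array(pts,float).reshape(-1,1,2),K,None)[:,0]
    d=np.c_[u,np.ones(len(u))]@R
    return C+d*((z-C[2])/d[:,2])[:,None]
def proj(c,P):
    return cv2.projectPoints(np.array(P,float).reshape(-1,3),np.array(c["rvec"],float),np.array(c["tvec"],float),np.array(c["camera_matrix"]),None)[0][:,0]
def crop(img,x0,y0,w,h,f,name):
    a=cv2.resize(img[y0:y0+h,x0:x0+w],None,fx=f,fy=f,interpolation=cv2.INTER_CUBIC)
    for i in range(0,w,5):
        cv2.putText(a,str(x0+i),(int((i+.5)*f),8),0,.3,(0,0,255)); cv2.line(a,(int((i+.5)*f),9),(int((i+.5)*f),14),(0,0,255))
    for i in range(0,h,5):
        cv2.putText(a,str(y0+i),(0,int((i+.5)*f)),0,.3,(0,0,255)); cv2.line(a,(20,int((i+.5)*f)),(26,int((i+.5)*f)),(0,0,255))
    cv2.imwrite(name,a)
E
python3 - <<'E'
from h import *
T=dict(np.load("top0.npz"));S=dict(np.load("scene0.npz"))
for n,c in(("T",T),("S",S)):
    R=cv2.Rodrigues(c["rvec"])[0]; print(n,"C",-R.T@c["tvec"].ravel(), "fwd",R[2])
    hsv=cv2.cvtColor(c["frame"],cv2.COLOR_BGR2HSV)
    m=cv2.inRange(hsv,(8,150,225 if n=="T" else 200),(28,255,255))
    k,l,st,ce=cv2.connectedComponentsWithStats(m)
    for i in range(1,k):
        if st[i,4]>15: 
            ct=cv2.findContours((l==i).astype(np.uint8),0,2)[0][0]
            print(st[i],ce[i],cv2.minAreaRect(ct),cast(c,[ce[i]],.092))
crop(T["frame"],190,222,30,28,20,"pics/e.png")
crop(T["frame"],420,244,40,36,18,"pics/f.png")
crop(S["frame"],305,320,50,50,12,"pics/g.png")
crop(S["frame"],205,178,25,25,22,"pics/i.png")
E
```

```text
T C [0.36816229 0.07213248 0.91619055] fwd [ 0.2415146  -0.00439275 -0.97038724]
[192 230  13  13 101] [198.         235.93069307] ((197.9000244140625, 235.80001831054688), (10.28591251373291, 10.733125686645508), 63.43495178222656) [[0.51456343 0.25242241 0.092     ]]
[225 241   9   8  41] [228.97560976 244.51219512] ((229.00001525878906, 244.50001525878906), (6.363961219787598, 6.363960266113281), 45.0) [[0.49604714 0.18401567 0.092     ]]
[441 272   6   9  47] [443.19148936 276.25531915] ((443.5, 276.0), (8.0, 5.0), 90.0) [[ 0.43027904 -0.27653468  0.092     ]]
S C [ 0.04290049 -0.77362136  0.8268929 ] fwd [ 0.43650312  0.67389416 -0.59609704]
[210 184  11   6  36] [214.94444444 186.58333333] ((215.0, 186.5), (5.0, 10.0), 90.0) [[0.51370024 0.24873265 0.092     ]]
[220 207   7   6  27] [222.81481481 209.55555556] ((223.0, 209.5), (5.0, 6.0), 90.0) [[0.4809999  0.14586831 0.092     ]]
```

View pics/e.png

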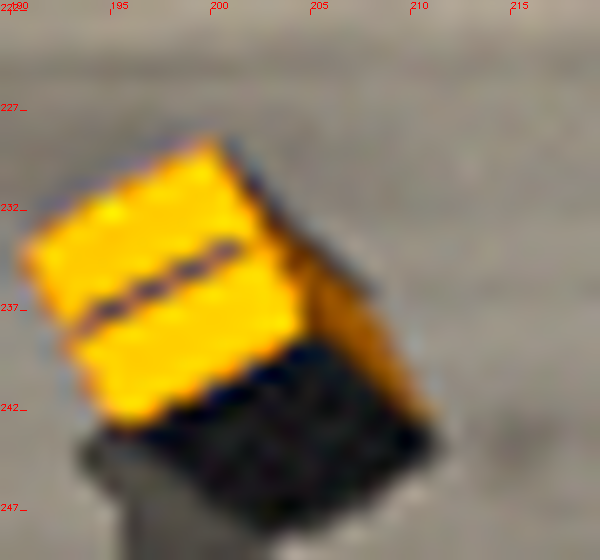

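View pics/f.png

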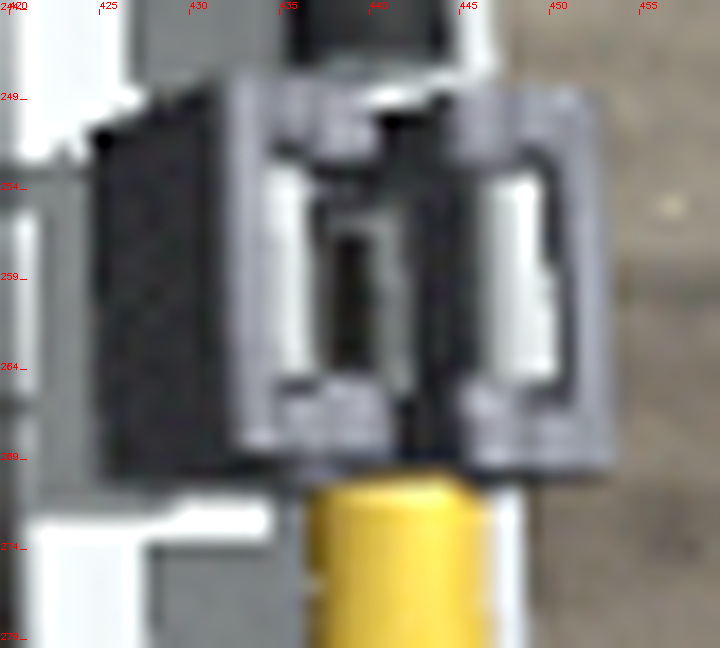

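View pics/g.png

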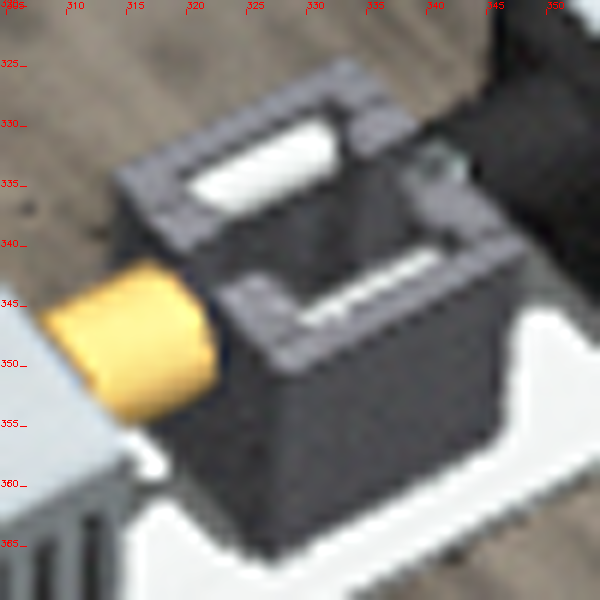

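View pics/i.png

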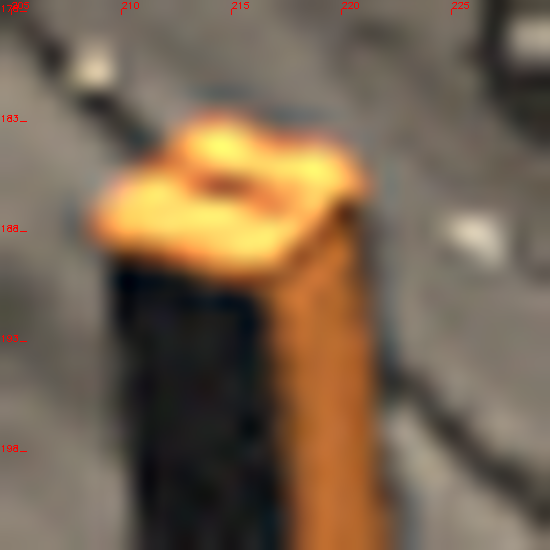

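Run:
```python
from h import *
T=dict(np.load("top0.npz"));S=dict(np.load("scene0.npz"))
def rep(c,p,z,n):
    P=cast(c,p,z); print(n,P.mean(0).round(4)); 
    for i in range(4):
        d=P[(i+1)%4]-P[i]; print("  ",np.linalg.norm(d).round(4),np.degrees(np.arctan2(d[1],d[0])).round(1))
rep(T,[(190.5,233.75),(200.1,228.25),(204.75,237.75),(195.4,242.9)],.092,"capT")
rep(T,[(431.8,247.8),(452.4,248.4),(453.5,269.6),(432.6,268.8)],.058,"rimT")
rep(S,[(314.1,334.1),(333.7,324.3),(348.25,339.5),(328.25,350.5)],.058,"rimS")
# pane/cheek bottom edge checks: lamp & receiver tops for the axis
b=lambda X,Y:(405+X/6-.5,215+Y/6-.5)
lamp=cast(T,[b(182,404),b(292,404),b(298,516),b(185,516)],.058).mean(0)
rec=cast(T,[b(155,33),b(272,33),b(278,132),b(163,132)],.058).mean(0)
print(lamp,rec,np.degrees(np.arctan2(*(rec-lamp)[[1,0]])))
```

```text
capT [0.5152 0.2531 0.092 ]
   0.0238 -58.6
   0.0239 -151.7
   0.0228 120.2
   0.0234 30.6
rimT [ 0.4722 -0.2933  0.058 ]
   0.0467 -91.3
   0.0478 177.1
   0.0467 88.1
   0.0473 -3.0
rimS [ 0.4719 -0.2967  0.058 ]
   0.0467 -2.7
   0.045 -90.9
   0.0476 178.5
   0.046 87.9
[ 0.40043901 -0.29038744  0.058     ] [ 0.54190299 -0.29569256  0.058     ] -2.1476749228890135
```

```bash
cat >> h.py <<'E'
def plan(goal,yaw):
    """tool-frame shift/turn to TCP goal, tool down, tool y at yaw deg"""
    from station import read_state
    from scipy.spatial.transform import Rotation as Ro
    s=read_state(); R=np.array(s["tcp_rot"]); p=np.array(s["tool_pos"])
    a=np.radians(yaw); c,q=np.cos(a),np.sin(a)
    G=np.array([[0,c,q],[0,q,-c],[-1,0,0]])
    rv=Ro.from_matrix(R.T@G).as_rotvec()
    print("t",s["clock"],"pos",p.round(4),"yaw",np.degrees(np.arctan2(R[1,1],R[0,1])).round(2),"w",round(s["width"],4),"F",np.round(s["ft_force"],2),"q6",round(s["joint_pos"][5],1))
    print("MOVE",(R.T@(np.array(goal)-p)).round(4),rv.round(4))
E
python3 -c "
from h import *
plan((.515,.252,.2),30)"
```

```text
t 0.1 pos [0.242  0.63   0.2306] yaw 68.99 w 0.0856 F [ 0.41 -0.28 -0.66] q6 -2.2
MOVE [ 0.0309 -0.2549  0.3904] [6.805e-01 3.000e-04 1.000e-03]
```

Call:
{"op": "arm_command", "data": {
  "motion": [
    [0.031, -0.255, 0.39, 0.68, 0, 0, 0.4],
    [0.031, -0.255, 0.39, 0.68, 0, 0, 0.4],
    [0.031, -0.255, 0.39, 0.68, 0, 0, 0.4],
    [0.031, -0.255, 0.39, 0.68, 0, 0, 0.4],
    [0.031, -0.255, 0.39, 0.68, 0, 0, 0.4],
    [0.031, -0.255, 0.39, 0.68, 0, 0, 0.4],
    [0.031, -0.255, 0.39, 0.68, 0, 0, 0.4],
    [0.031, -0.255, 0.39, 0.68, 0, 0, 0.4],
    [0.031, -0.255, 0.39, 0.68, 0, 0, 0.4],
    [0.031, -0.255, 0.39, 0.68, 0, 0, 0.4],
    [0.031, -0.255, 0.39, 0.68, 0, 0, 0.4],
    [0.031, -0.255, 0.39, 0.68, 0, 0, 0.4]
  ]
}}

```text
clock: 1.1
tool_pos: [0.5168, 0.2477, 0.199]
tcp_rot: [[-0.001, 0.867, 0.498], [-0.003, 0.498, -0.867], [-1.0, -0.002, 0.002]]
ft_force: [-0.0, 0.5, 0.3]
width: 0.0599
```

```bash
python3 -c "
from h import *
plan((.515,.252,.052),30)"
```

```text
t 1.1 pos [0.5168 0.2477 0.199 ] yaw 29.84 w 0.0599 F [-0.    0.52  0.34] q6 -6.7
MOVE [ 0.147   0.0009 -0.0049] [-0.0028  0.0018  0.0019]
```

Call:
{"op": "arm_command", "data": {
  "motion": [
    [0.03, 0.001, -0.005, -0.003, 0.002, 0.002, 0.4],
    [0.05, 0.001, -0.005, -0.003, 0.002, 0.002, 0.4],
    [0.07, 0.001, -0.005, -0.003, 0.002, 0.002, 0.4],
    [0.08, 0.001, -0.005, -0.003, 0.002, 0.002, 0.4]
  ]
}}

```text
clock: 1.43
tool_pos: [0.5142, 0.2518, 0.1161]
tcp_rot: [[-0.003, 0.866, 0.5], [-0.001, 0.5, -0.866], [-1.0, -0.003, -0.001]]
ft_force: [0.5, 0.2, 0.9]
width: 0.0599
```

```bash
python3 -c "
from h import *
plan((.515,.252,.052),30)
from station import *
T=read_camera('top');S=read_camera('scene')
crop(T['frame'],180,210,45,45,13,'pics/j.png')
crop(S['frame'],190,150,55,60,10,'pics/k.png')"
```

```text
t 1.4333 pos [0.5142 0.2518 0.1161] yaw 29.99 w 0.0599 F [0.52 0.24 0.91] q6 -6.5
MOVE [0.0641 0.001  0.0003] [-0.0002 -0.0006  0.003 ]
```

View pics/j.png

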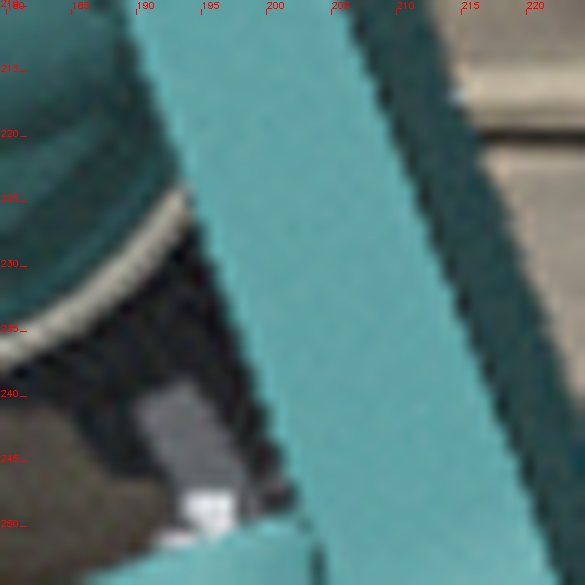

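View pics/k.png

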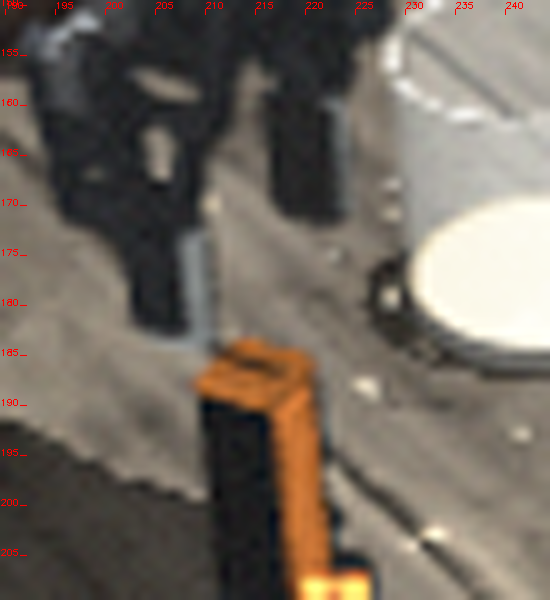

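Call:
{"op": "arm_command", "data": {
  "motion": [
    [0.025, 0.001, 0, 0, 0, 0.003, 0.4],
    [0.045, 0.001, 0, 0, 0, 0.003, 0.4],
    [0.06, 0.001, 0, 0, 0, 0.003, 0.4],
    [0.064, 0.001, 0, 0, 0, 0.003, 0.4],
    [0.064, 0.001, 0, 0, 0, 0.003, 0.4],
    [0.064, 0.001, 0, 0, 0, 0.003, 0.4]
  ]
}}

```text
clock: 2.03
tool_pos: [0.5156, 0.2529, 0.0548]
tcp_rot: [[0.001, 0.866, 0.5], [0.001, 0.5, -0.866], [-1.0, 0.002, -0.0]]
ft_force: [-0.3, 0.4, 0.6]
width: 0.0596
```

```bash
python3 -c "
from h import *
plan((.515,.252,.052),30)
from station import *
S=read_camera('scene')
crop(S['frame'],190,150,55,60,10,'pics/l.png')"
```

```text
t 2.0333 pos [0.5156 0.2529 0.0548] yaw 30.02 w 0.0596 F [-0.33  0.38  0.63] q6 -6.5
MOVE [ 0.0028 -0.001   0.0005] [ 0.0004 -0.0004 -0.0016]
```

View pics/l.png

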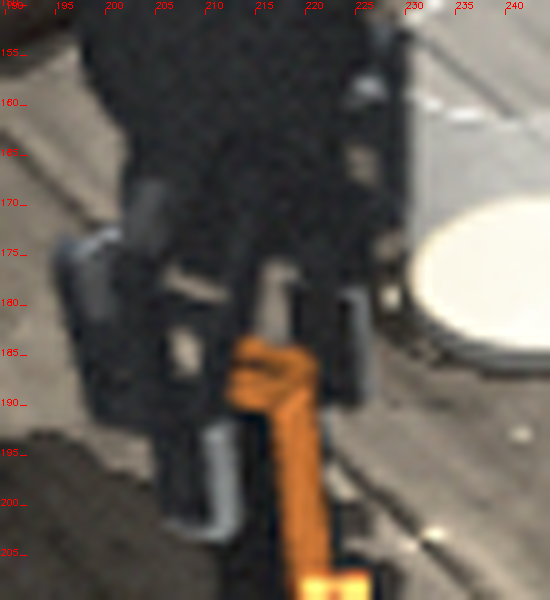

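Call:
{"op": "arm_command", "data": {
  "motion": [
    [0.002, 0, 0, 0, 0, 0, -0.2],
    [0.002, 0, 0, 0, 0, 0, -0.4],
    [0.002, 0, 0, 0, 0, 0, -0.6],
    [0.002, 0, 0, 0, 0, 0, -1],
    [0.002, 0, 0, 0, 0, 0, -1],
    [0.002, 0, 0, 0, 0, 0, -1],
    [0.002, 0, 0, 0, 0, 0, -1]
  ],
  "force": 40
}}

```text
clock: 2.67
tool_pos: [0.516, 0.2531, 0.0537]
tcp_rot: [[0.002, 0.866, 0.5], [0.002, 0.5, -0.866], [-1.0, 0.003, -0.0]]
ft_force: [-1.1, -1.1, 5.8]
width: 0.024
```

```bash
python3 -c "
from h import *
plan((.515,.252,.052),30)
from station import *
S=read_camera('scene')
crop(S['frame'],190,150,55,60,10,'pics/m.png')"
```

```text
t 2.6667 pos [0.516  0.2531 0.0537] yaw 30.02 w 0.024 F [-1.14 -1.14  5.79] q6 -6.5
MOVE [ 0.0017 -0.0014  0.0004] [ 0.0004 -0.0003 -0.003 ]
```

View pics/m.png

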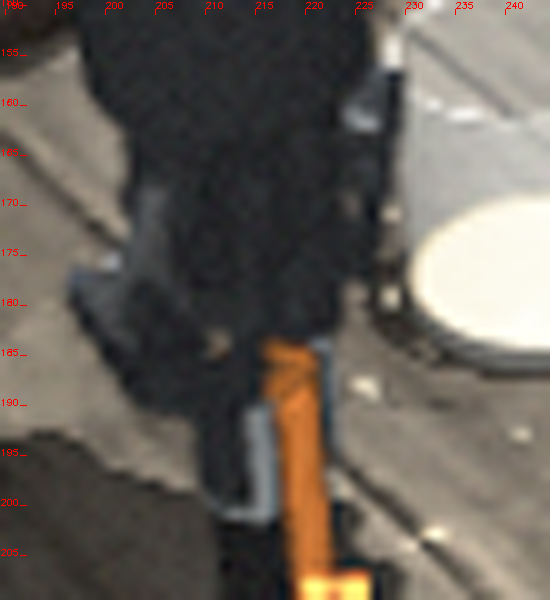

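Call:
{"op": "arm_command", "data": {
  "motion": [
    [-0.02, 0, 0, 0, 0, 0, -1],
    [-0.05, 0, 0, 0, 0, 0, -1],
    [-0.08, 0, 0, 0, 0, 0, -1],
    [-0.12, 0, 0, 0, 0, 0, -1],
    [-0.12, 0, 0, 0, 0, 0, -1],
    [-0.12, 0, 0, 0, 0, 0, -1]
  ]
}}

```text
clock: 3.22
tool_pos: [0.5165, 0.2532, 0.176]
tcp_rot: [[0.006, 0.866, 0.5], [0.003, 0.5, -0.866], [-1.0, 0.007, 0.0]]
ft_force: [0.4, -0.3, -1.8]
width: 0.0233
```

```bash
python3 -c "
from h import *
plan((.472,-.2945,.174),-92.2)"
```

```text
t 3.2167 pos [0.5165 0.2532 0.176 ] yaw 30.02 w 0.0233 F [ 0.36 -0.32 -1.75] q6 -6.5
MOVE [-1.000e-04 -3.125e-01  4.520e-01] [ 2.1331 -0.0072 -0.0042]
```

Call:
{"op": "arm_command", "data": {
  "motion": [
    [0, -0.02, 0.03, 0.12, 0, 0, -1],
    [0, -0.04, 0.06, 0.24, 0, 0, -1],
    [0, -0.06, 0.09, 0.36, 0, 0, -1],
    [0, -0.08, 0.12, 0.48, 0, 0, -1],
    [0, -0.1, 0.15, 0.6, 0, 0, -1],
    [0, -0.12, 0.18, 0.72, 0, 0, -1],
    [0, -0.14, 0.21, 0.84, 0, 0, -1],
    [0, -0.16, 0.24, 0.96, 0, 0, -1],
    [0, -0.18, 0.27, 1.08, 0, 0, -1],
    [0, -0.2, 0.3, 1.2, 0, 0, -1],
    [0, -0.22, 0.33, 1.32, 0, 0, -1],
    [0, -0.24, 0.36, 1.44, 0, 0, -1]
  ]
}}

```text
clock: 4.22
tool_pos: [0.4878, -0.1802, 0.1728]
tcp_rot: [[0.004, 0.604, -0.797], [0.004, -0.797, -0.604], [-1.0, -0.001, -0.006]]
ft_force: [1.7, 0.2, -0.7]
width: 0.0234
```

```bash
python3 -c "
from h import *
plan((.472,-.2945,.16),-92.2)"
```

```text
t 4.2167 pos [ 0.4878 -0.1802  0.1728] yaw -52.83 w 0.0234 F [ 1.69  0.17 -0.67] q6 29.6
MOVE [0.0123 0.0816 0.0817] [ 0.6871 -0.0053  0.0026]
```

Call:
{"op": "arm_command", "data": {
  "motion": [
    [0.003, 0.02, 0.02, 0.12, 0, 0, -1],
    [0.006, 0.035, 0.035, 0.24, 0, 0, -1],
    [0.009, 0.05, 0.05, 0.36, 0, 0, -1],
    [0.012, 0.065, 0.065, 0.48, 0, 0, -1],
    [0.012, 0.075, 0.075, 0.6, -0.003, 0.001, -1],
    [0.012, 0.082, 0.082, 0.687, -0.005, 0.003, -1],
    [0.012, 0.082, 0.082, 0.687, -0.005, 0.003, -1],
    [0.012, 0.082, 0.082, 0.687, -0.005, 0.003, -1],
    [0.012, 0.082, 0.082, 0.687, -0.005, 0.003, -1],
    [0.012, 0.082, 0.082, 0.687, -0.005, 0.003, -1]
  ]
}}

```text
clock: 5.05
tool_pos: [0.472, -0.2943, 0.1599]
tcp_rot: [[0.0, -0.036, -0.999], [0.0, -0.999, 0.036], [-1.0, -0.0, -0.0]]
ft_force: [-0.1, 0.4, -1.0]
width: 0.0235
```

```bash
python3 -c "
from h import *
from station import *
T=read_camera('top');S=read_camera('scene')
np.savez('top1.npz',**T);np.savez('scene1.npz',**S)
plan((.472,-.2945,.14),-92.2)
crop(T['frame'],405,200,75,110,7,'pics/n.png')
crop(S['frame'],265,270,120,120,6,'pics/o.png')"
```

```text
t 5.15 pos [ 0.4721 -0.2944  0.1602] yaw -92.08 w 0.0235 F [ 0.69  0.03 -1.47] q6 57.5
MOVE [0.0202 0.0001 0.0001] [ 0.002  -0.0004 -0.0002]
```

View pics/n.png

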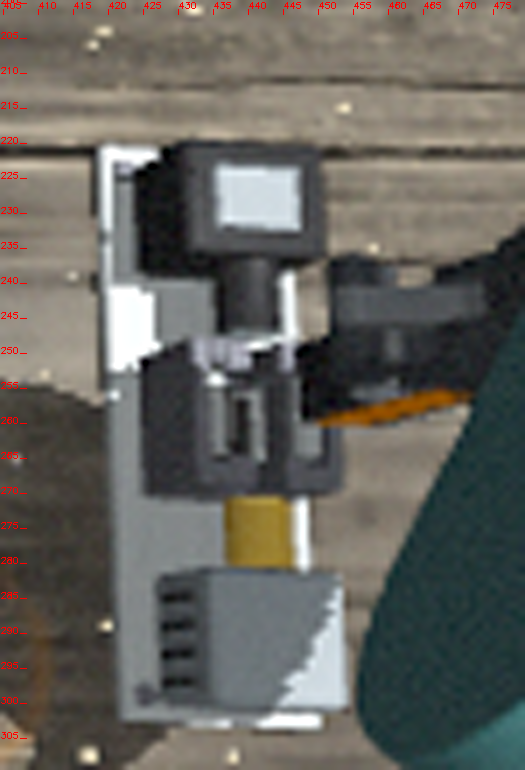

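View pics/o.png

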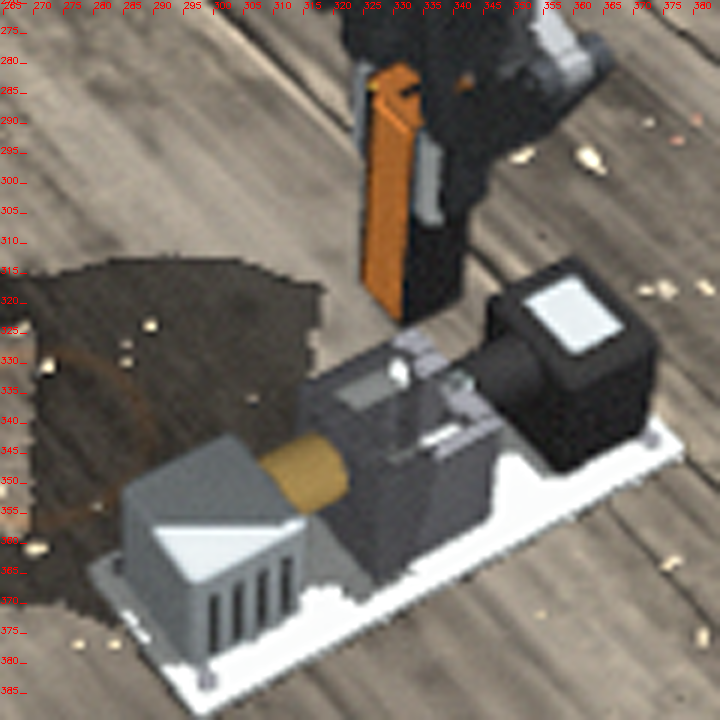

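```bash
python3 -c "
from h import *
S=dict(np.load('scene1.npz'));T=dict(np.load('top1.npz'))
crop(S['frame'],316,300,35,35,18,'pics/p.png')
# predicted edges
c=np.array([.472,-.2944]);a=np.radians(-2.1);x=np.array([np.cos(a),np.sin(a)]);y=np.array([-x[1],x[0]])
for z,h in((.1065,.0105),(.1095,.012),(.1985,.012)):
  print(z,proj(S,[list(c+sx*h*x+sy*h*y)+[z] for sx,sy in((-1,1),(-1,-1),(1,-1))]).round(1).tolist())
"
```

```text
0.1065 [[323.7, 317.7], [330.4, 325.1], [339.5, 320.4]]
0.1095 [[322.6, 316.5], [330.3, 324.8], [340.7, 319.5]]
0.1985 [[324.6, 282.2], [332.8, 290.4], [343.8, 285.1]]
```

View pics/p.png

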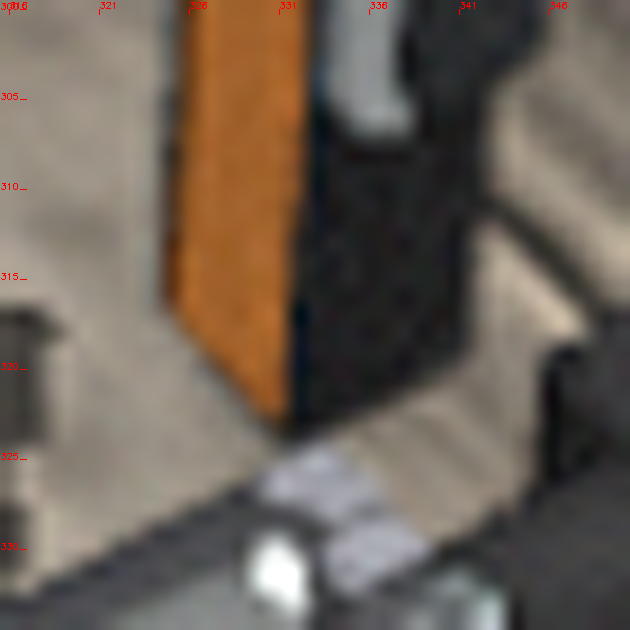

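```bash
python3 -c "
from h import *
S=dict(np.load('scene1.npz'))
P=cast(S,[(324.7,316.2),(331.3,323.5),(341.5,319.5)],.1085)
print(P.round(4),(P[0]+P[2])/2,np.diff(P,axis=0),np.linalg.norm(np.diff(P,axis=0),axis=1))
"
```

```text
[[ 0.4646 -0.283   0.1085]
 [ 0.4637 -0.3038  0.1085]
 [ 0.4853 -0.307   0.1085]] [ 0.47494747 -0.29497028  0.1085    ] [[-0.0009117  -0.02085925  0.        ]
 [ 0.02165794 -0.00315512  0.        ]] [0.02087916 0.02188655]
```

```bash
python3 -c "
from h import *
plan((.4705,-.2953,.117),-92.2)"
```

```text
t 5.15 pos [ 0.4721 -0.2944  0.1602] yaw -92.08 w 0.0235 F [ 0.69  0.03 -1.47] q6 57.5
MOVE [0.0432 0.0009 0.0016] [ 0.002  -0.0004 -0.0002]
```

Call:
{"op": "arm_command", "data": {
  "motion": [
    [0.02, 0.001, 0.0016, 0.002, 0, 0, -1],
    [0.035, 0.001, 0.0016, 0.002, 0, 0, -1],
    [0.043, 0.001, 0.0016, 0.002, 0, 0, -1],
    [0.043, 0.001, 0.0016, 0.002, 0, 0, -1],
    [0.043, 0.001, 0.0016, 0.002, 0, 0, -1]
  ]
}}

```text
clock: 5.57
tool_pos: [0.4706, -0.2952, 0.1175]
tcp_rot: [[0.0, -0.038, -0.999], [0.0, -0.999, 0.038], [-1.0, -0.0, -0.0]]
ft_force: [-0.0, -0.5, -0.3]
width: 0.0236
```

```bash
python3 -c "
from h import *
from station import *
T=read_camera('top');S=read_camera('scene')
np.savez('top2.npz',**T);np.savez('scene2.npz',**S)
plan((.472,-.2945,.117),-92.2)
crop(T['frame'],420,235,40,45,13,'pics/q.png')
crop(S['frame'],305,312,50,45,14,'pics/r.png')"
```

```text
t 5.6667 pos [ 0.4709 -0.2955  0.1183] yaw -92.18 w 0.0235 F [ 0.78  0.32 -0.76] q6 57.4
MOVE [ 0.0013 -0.001  -0.001 ] [ 0.0004 -0.0015 -0.0008]
```

View pics/q.png

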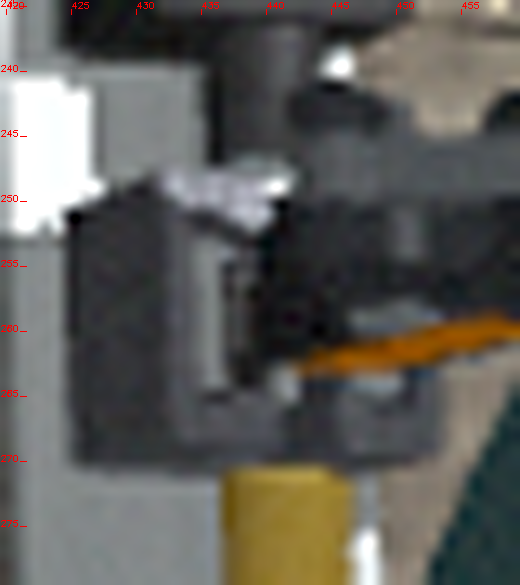

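View pics/r.png

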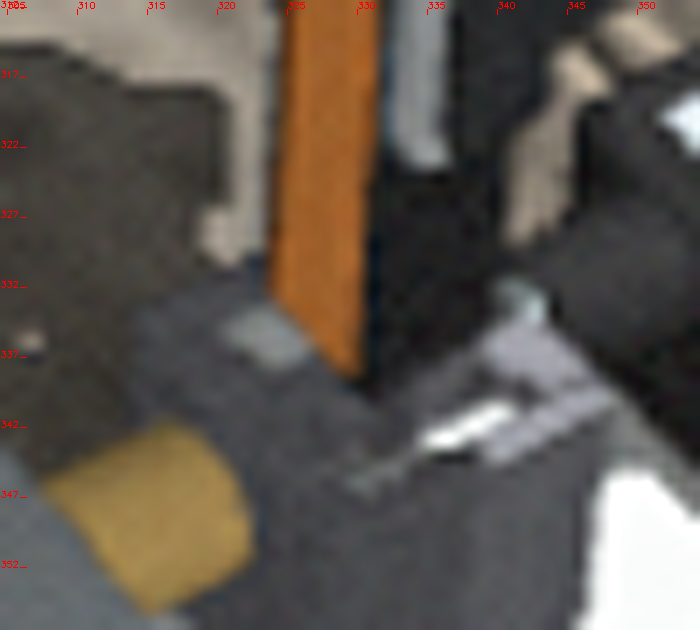

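```bash
python3 -c "
from h import *
S=dict(np.load('scene2.npz'));T=dict(np.load('top2.npz'))
P=cast(S,[(323.4,332.0),(330.6,339.3),(340.7,334.8)],.066)
print(P.round(4),(P[0]+P[2])/2,np.linalg.norm(np.diff(P,axis=0),axis=1))
# predicted px for a cell centred at the scene-measured well, z .0645/.0675
a=np.radians(-2.2);x=np.array([np.cos(a),np.sin(a)]);y=np.array([-x[1],x[0]])
for nm,c in(('wellS',[.4719,-.2967]),('tcp',[.4707,-.2953])):
 for z,h in((.0643,.0105),(.0673,.012)):
  print(nm,z,proj(S,[list(c+sx*h*x+sy*h*y)+[z] for sx,sy in((-1,1),(-1,-1),(1,-1))]).round(1).tolist())
# top: pane visible bottom-left; predicted
for c in([.4722,-.2933],[.4707,-.2953]):
 print(proj(T,[list(np.array(c)+sx*.012*x+sy*.012*y)+[z] for z in(.0673,.0693) for sx,sy in((-1,1),(-1,-1))]).round(1).tolist())
"
```

```text
[[ 0.4628 -0.284   0.066 ]
 [ 0.4632 -0.3056  0.066 ]
 [ 0.4858 -0.308   0.066 ]] [ 0.47431954 -0.29604049  0.066     ] [0.02159395 0.02275929]
wellS 0.0643 [[323.5, 333.4], [330.0, 340.8], [338.9, 336.1]]
wellS 0.0673 [[322.5, 332.2], [329.9, 340.7], [340.1, 335.3]]
tcp 0.0643 [[322.6, 333.2], [329.1, 340.6], [338.0, 335.9]]
tcp 0.0673 [[321.5, 332.0], [329.0, 340.5], [339.2, 335.1]]
[[439.2, 263.2], [450.0, 263.7], [439.6, 263.1], [450.4, 263.6]]
[[440.2, 263.9], [451.0, 264.4], [440.5, 263.8], [451.4, 264.3]]
```

Call:
{"op": "arm_command", "data": {
  "motion": [
    [0.002, -0.0007, 0.0012, 0, 0, 0, -1],
    [0.004, -0.0007, 0.0012, 0, 0, 0, -1],
    [0.006, -0.0007, 0.0012, 0, 0, 0, -1],
    [0.008, -0.0007, 0.0012, 0, 0, 0, -1],
    [0.009, -0.0007, 0.0012, 0, 0, 0, -1],
    [0.009, -0.0007, 0.0012, 0, 0, 0, -1]
  ]
}}

```text
clock: 6.17
tool_pos: [0.4697, -0.2947, 0.109]
tcp_rot: [[0.001, -0.038, -0.999], [-0.001, -0.999, 0.038], [-1.0, 0.001, -0.001]]
ft_force: [-0.5, -0.2, -1.2]
width: 0.0238
```

```bash
python3 -c "
from h import *
from station import *
T=read_camera('top');S=read_camera('scene')
np.savez('top3.npz',**T);np.savez('scene3.npz',**S)
plan((.4697,-.2948,.117),-92.2)
crop(T['frame'],420,235,40,45,13,'pics/s.png')
crop(S['frame'],305,312,50,45,14,'pics/t.png')"
```

```text
t 6.2667 pos [ 0.4698 -0.2948  0.1093] yaw -92.18 w 0.0236 F [-0.57 -0.7  -1.79] q6 57.4
MOVE [-0.0077  0.      0.0001] [ 0.0004 -0.0015 -0.0008]
```

View pics/s.png

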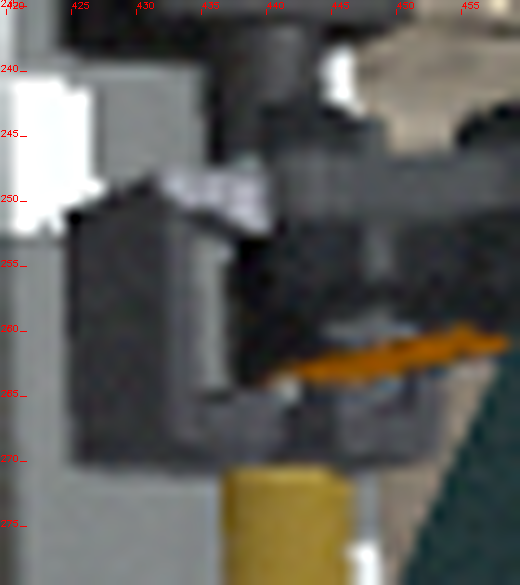

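View pics/t.png

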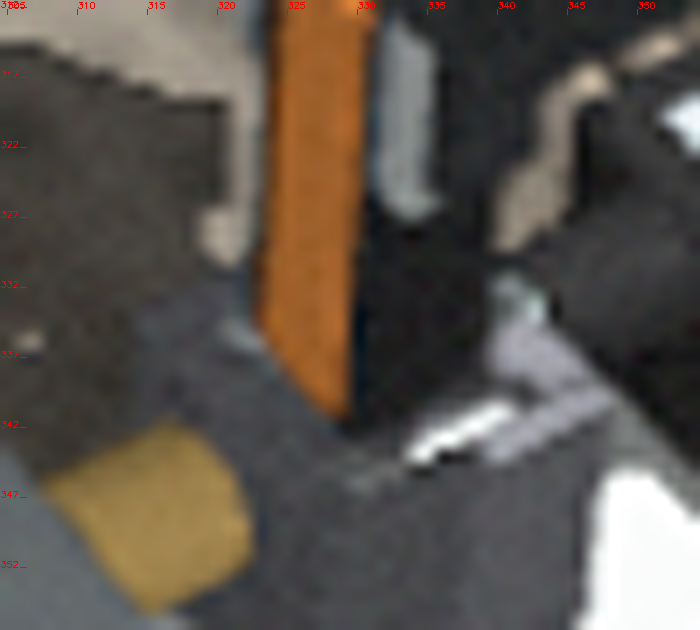

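Call:
{"op": "arm_command", "data": {
  "motion": [
    [0.001, 0, 0, 0, 0, 0, -1],
    [0.002, 0, 0, 0, 0, 0, -1],
    [0.003, 0, 0, 0, 0, 0, -1],
    [0.004, 0, 0, 0, 0, 0, -1],
    [0.004, 0, 0, 0, 0, 0, -1]
  ]
}}

```text
clock: 6.68
tool_pos: [0.4697, -0.2947, 0.105]
tcp_rot: [[0.001, -0.038, -0.999], [-0.001, -0.999, 0.038], [-1.0, 0.001, -0.001]]
ft_force: [0.3, -0.3, -2.2]
width: 0.0237
```

```bash
python3 -c "
from h import *
plan((.4697,-.2948,.117),-92.2)
from station import *
s=read_state();print(s['torque'])"
```

```text
t 6.6833 pos [ 0.4697 -0.2947  0.105 ] yaw -92.17 w 0.0237 F [ 0.26 -0.3  -2.25] q6 57.4
MOVE [-0.012   0.0001 -0.    ] [ 0.0004 -0.0012 -0.0006]
[ 0.01115029  0.06748206 -0.01447722]
```

Call:
{"op": "arm_command", "data": {
  "motion": [
    [0.001, 0, 0, 0, 0, 0, -1],
    [0.002, 0, 0, 0, 0, 0, -1],
    [0.003, 0, 0, 0, 0, 0, -1],
    [0.004, 0, 0, 0, 0, 0, -1],
    [0.005, 0, 0, 0, 0, 0, -1],
    [0.005, 0, 0, 0, 0, 0, -1]
  ]
}}

```text
clock: 7.18
tool_pos: [0.4701, -0.2951, 0.1008]
tcp_rot: [[0.002, -0.038, -0.999], [-0.002, -0.999, 0.038], [-1.0, 0.002, -0.002]]
ft_force: [-0.3, -1.5, 5.5]
width: 0.0237
```

```bash
python3 -c "
from h import *
plan((.4697,-.2948,.117),-92.2)
from station import *
s=read_state();print(s['torque'])"
```

```text
t 7.1833 pos [ 0.4701 -0.2951  0.1008] yaw -92.18 w 0.0237 F [-0.3  -1.54  5.55] q6 57.4
MOVE [-0.0162 -0.0003  0.0003] [ 0.0003 -0.0024 -0.0015]
[-0.32523491  0.03712905 -0.08183304]
```

Call:
{"op": "arm_command", "data": {
  "motion": [
    [0.001, 0, 0, 0, 0, 0, -1],
    [0.002, 0, 0, 0, 0, 0, -1],
    [0.003, 0, 0, 0, 0, 0, -1],
    [0.004, 0, 0, 0, 0, 0, -1],
    [0.004, 0, 0, 0, 0, 0, -1]
  ]
}}

```text
clock: 7.6
tool_pos: [0.4702, -0.2952, 0.0969]
tcp_rot: [[0.003, -0.038, -0.999], [-0.002, -0.999, 0.038], [-1.0, 0.002, -0.003]]
ft_force: [2.1, -1.0, 2.9]
width: 0.0234
```

```bash
python3 -c "
from h import *
plan((.4697,-.2948,.117),-92.2)
from station import *
s=read_state();print(s['torque'])"
```

```text
t 7.6 pos [ 0.4702 -0.2952  0.0969] yaw -92.18 w 0.0234 F [ 2.07 -0.95  2.9 ] q6 57.4
MOVE [-0.0201 -0.0003  0.0005] [ 0.0003 -0.003  -0.0018]
[-0.31729502 -0.39073946 -0.0329898 ]
```

Call:
{"op": "arm_command", "data": {
  "motion": [
    [0.0015, 0, -0.0005, 0, 0, 0, -1],
    [0.003, 0, -0.0005, 0, 0, 0, -1],
    [0.0045, 0, -0.0005, 0, 0, 0, -1],
    [0.005, 0, -0.0005, 0, 0, 0, -1],
    [0.005, 0, -0.0005, 0, 0, 0, -1]
  ]
}}

```text
clock: 8.02
tool_pos: [0.4708, -0.2952, 0.0916]
tcp_rot: [[0.003, -0.038, -0.999], [-0.002, -0.999, 0.038], [-1.0, 0.002, -0.003]]
ft_force: [1.8, -0.9, 0.2]
width: 0.0235
```

Call:
{"op": "arm_command", "data": {
  "motion": [
    [0.0005, 0, 0, 0, 0, 0, -1],
    [0.001, 0, 0, 0, 0, 0, -1],
    [0.0015, 0, 0, 0, 0, 0, -1]
  ]
}}

```text
clock: 8.27
tool_pos: [0.4708, -0.2952, 0.0901]
tcp_rot: [[0.003, -0.038, -0.999], [-0.002, -0.999, 0.038], [-1.0, 0.002, -0.003]]
ft_force: [-0.1, -0.6, 3.4]
width: 0.0234
```

Call:
{"op": "arm_command", "data": {
  "motion": [
    [0.0005, 0, 0, 0, 0, 0, -1],
    [0.001, 0, 0, 0, 0, 0, -1],
    [0.0015, 0, 0, 0, 0, 0, -1]
  ]
}}

```text
clock: 8.52
tool_pos: [0.4708, -0.2952, 0.0886]
tcp_rot: [[0.003, -0.038, -0.999], [-0.002, -0.999, 0.038], [-1.0, 0.002, -0.003]]
ft_force: [-0.2, -1.6, 4.2]
width: 0.0238
```

Call:
{"op": "arm_command", "data": {
  "motion": [
    [0.0005, 0, 0, 0, 0, 0, -1],
    [0.001, 0, 0, 0, 0, 0, -1]
  ]
}}

```text
clock: 8.68
tool_pos: [0.4708, -0.2952, 0.0875]
tcp_rot: [[0.003, -0.038, -0.999], [-0.002, -0.999, 0.038], [-1.0, 0.002, -0.003]]
ft_force: [-0.8, -1.3, 4.2]
width: 0.0241
```

Call:
{"op": "arm_command", "data": {
  "motion": [
    [0.0005, 0, 0, 0, 0, 0, -1],
    [0.001, 0, 0, 0, 0, 0, -1]
  ]
}}

```text
clock: 8.85
tool_pos: [0.4708, -0.2952, 0.0865]
tcp_rot: [[0.003, -0.038, -0.999], [-0.002, -0.999, 0.038], [-1.0, 0.002, -0.003]]
ft_force: [0.0, -0.6, 3.8]
width: 0.0238
```

Call:
{"op": "arm_command", "data": {
  "motion": [
    [0.0005, 0, 0, 0, 0, 0, -1],
    [0.001, 0, 0, 0, 0, 0, -1]
  ]
}}

```text
clock: 9.02
tool_pos: [0.4708, -0.2952, 0.0855]
tcp_rot: [[0.003, -0.038, -0.999], [-0.002, -0.999, 0.038], [-1.0, 0.002, -0.003]]
ft_force: [0.4, 0.4, 3.6]
width: 0.0238
```

Call:
{"op": "arm_command", "data": {
  "motion": [
    [0.0005, 0, 0, 0, 0, 0, -1],
    [0.001, 0, 0, 0, 0, 0, -1]
  ]
}}

```text
clock: 9.18
tool_pos: [0.4708, -0.2952, 0.0844]
tcp_rot: [[0.003, -0.038, -0.999], [-0.002, -0.999, 0.038], [-1.0, 0.002, -0.003]]
ft_force: [0.9, -0.4, 3.4]
width: 0.0233
```

Call:
{"op": "arm_command", "data": {
  "motion": [
    [0.0005, 0, 0, 0, 0, 0, -1],
    [0.001, 0, 0, 0, 0, 0, -1]
  ]
}}

```text
clock: 9.35
tool_pos: [0.4708, -0.2952, 0.0833]
tcp_rot: [[0.003, -0.038, -0.999], [-0.002, -0.999, 0.038], [-1.0, 0.002, -0.003]]
ft_force: [0.4, -0.8, 3.5]
width: 0.0237
```

Call:
{"op": "arm_command", "data": {
  "motion": [
    [0.0005, 0, 0, 0, 0, 0, -1],
    [0.001, 0, 0, 0, 0, 0, -1]
  ]
}}

```text
clock: 9.52
tool_pos: [0.4708, -0.2952, 0.0822]
tcp_rot: [[0.003, -0.038, -0.999], [-0.002, -0.999, 0.038], [-1.0, 0.002, -0.003]]
ft_force: [0.4, -0.2, 4.3]
width: 0.0235
```

Call:
{"op": "arm_command", "data": {
  "motion": [
    [0.0005, 0, 0, 0, 0, 0, -1],
    [0.001, 0, 0, 0, 0, 0, -1]
  ]
}}

```text
clock: 9.68
tool_pos: [0.4708, -0.2952, 0.0812]
tcp_rot: [[0.003, -0.038, -0.999], [-0.002, -0.999, 0.038], [-1.0, 0.002, -0.003]]
ft_force: [0.6, -1.0, 3.6]
width: 0.0234
```

Call:
{"op": "arm_command", "data": {
  "motion": [
    [0.0005, 0, 0, 0, 0, 0, -1],
    [0.001, 0, 0, 0, 0, 0, -1]
  ]
}}

```text
clock: 9.85
tool_pos: [0.4708, -0.2952, 0.0801]
tcp_rot: [[0.003, -0.038, -0.999], [-0.002, -0.999, 0.038], [-1.0, 0.002, -0.003]]
ft_force: [-0.3, -0.1, 3.9]
width: 0.0234
```

Call:
{"op": "arm_command", "data": {
  "motion": [
    [0.0005, 0, 0, 0, 0, 0, -1],
    [0.001, 0, 0, 0, 0, 0, -1]
  ]
}}

```text
clock: 10.02
tool_pos: [0.4708, -0.2952, 0.0791]
tcp_rot: [[0.003, -0.038, -0.999], [-0.002, -0.999, 0.038], [-1.0, 0.002, -0.003]]
ft_force: [0.4, -1.8, 3.8]
width: 0.0236
```

Call:
{"op": "arm_command", "data": {
  "motion": [
    [0.0005, 0, 0, 0, 0, 0, -1],
    [0.001, 0, 0, 0, 0, 0, -1]
  ]
}}

```text
clock: 10.18
tool_pos: [0.4708, -0.2952, 0.078]
tcp_rot: [[0.003, -0.038, -0.999], [-0.002, -0.999, 0.038], [-1.0, 0.002, -0.003]]
ft_force: [0.1, -1.0, 3.9]
width: 0.0235
```

Call:
{"op": "arm_command", "data": {
  "motion": [
    [0.0005, 0, 0, 0, 0, 0, -1],
    [0.001, 0, 0, 0, 0, 0, -1]
  ]
}}

```text
clock: 10.35
tool_pos: [0.4708, -0.2952, 0.077]
tcp_rot: [[0.003, -0.038, -0.999], [-0.002, -0.999, 0.038], [-1.0, 0.002, -0.003]]
ft_force: [0.4, -1.5, 3.1]
width: 0.0239
```

Call:
{"op": "arm_command", "data": {
  "motion": [
    [0.0005, 0, 0, 0, 0, 0, -1],
    [0.001, 0, 0, 0, 0, 0, -1]
  ]
}}

```text
clock: 10.52
tool_pos: [0.4708, -0.2952, 0.0759]
tcp_rot: [[0.003, -0.038, -0.999], [-0.002, -0.999, 0.038], [-1.0, 0.002, -0.003]]
ft_force: [0.5, -1.6, 3.5]
width: 0.0236
```

Call:
{"op": "arm_command", "data": {
  "motion": [
    [0.0005, 0, 0, 0, 0, 0, -1],
    [0.001, 0, 0, 0, 0, 0, -1]
  ]
}}

```text
clock: 10.68
tool_pos: [0.4708, -0.2952, 0.0748]
tcp_rot: [[0.003, -0.038, -0.999], [-0.002, -0.999, 0.038], [-1.0, 0.002, -0.003]]
ft_force: [0.3, -1.5, 3.4]
width: 0.0238
```

Call:
{"op": "arm_command", "data": {
  "motion": [
    [0.0005, 0, 0, 0, 0, 0, -1],
    [0.001, 0, 0, 0, 0, 0, -1]
  ]
}}

```text
clock: 10.85
tool_pos: [0.4708, -0.2952, 0.0738]
tcp_rot: [[0.003, -0.038, -0.999], [-0.002, -0.999, 0.038], [-1.0, 0.002, -0.003]]
ft_force: [-0.4, 0.1, 3.8]
width: 0.0234
```

Call:
{"op": "arm_command", "data": {
  "motion": [
    [0.0005, 0, 0, 0, 0, 0, -1],
    [0.001, 0, 0, 0, 0, 0, -1]
  ]
}}

```text
clock: 11.02
tool_pos: [0.4708, -0.2952, 0.0727]
tcp_rot: [[0.003, -0.038, -0.999], [-0.002, -0.999, 0.038], [-1.0, 0.002, -0.003]]
ft_force: [0.4, -1.1, 4.7]
width: 0.0239
```

Call:
{"op": "arm_command", "data": {
  "motion": [
    [0.0005, 0, 0, 0, 0, 0, -1],
    [0.001, 0, 0, 0, 0, 0, -1]
  ]
}}

```text
clock: 11.18
tool_pos: [0.4708, -0.2952, 0.0716]
tcp_rot: [[0.003, -0.038, -0.999], [-0.002, -0.999, 0.038], [-1.0, 0.002, -0.003]]
ft_force: [-0.0, -1.2, 4.5]
width: 0.0234
```

Call:
{"op": "arm_command", "data": {
  "motion": [
    [0.0005, 0, 0, 0, 0, 0, -1],
    [0.001, 0, 0, 0, 0, 0, -1]
  ]
}}

```text
clock: 11.35
tool_pos: [0.4708, -0.2952, 0.0707]
tcp_rot: [[0.003, -0.038, -0.999], [-0.002, -0.999, 0.038], [-1.0, 0.002, -0.003]]
ft_force: [-1.0, -0.9, 6.8]
width: 0.0236
```

Call:
{"op": "arm_command", "data": {
  "motion": [
    [0.0005, 0, 0, 0, 0, 0, -1],
    [0.001, 0, 0, 0, 0, 0, -1]
  ]
}}

```text
clock: 11.52
tool_pos: [0.4709, -0.2952, 0.07]
tcp_rot: [[0.003, -0.038, -0.999], [-0.002, -0.999, 0.038], [-1.0, 0.002, -0.003]]
ft_force: [-1.7, 0.5, 8.2]
width: 0.0234
```

Call:
{"op": "arm_command", "data": {
  "motion": [
    [0.0004, 0, 0, 0, 0, 0, -1],
    [0.0008, 0, 0, 0, 0, 0, -1]
  ]
}}

```text
clock: 11.68
tool_pos: [0.4709, -0.2952, 0.0696]
tcp_rot: [[0.003, -0.038, -0.999], [-0.002, -0.999, 0.038], [-1.0, 0.002, -0.003]]
ft_force: [-1.6, 0.2, 9.7]
width: 0.0237
```

```bash
python3 -c "
from h import *
plan((.4697,-.2948,.07),-92.2)
from station import *
S=read_camera('scene');crop(S['frame'],295,280,65,75,8,'pics/u.png')
print(read_state()['ft_force'],read_state()['tool_pos'])"
```

```text
t 11.6833 pos [ 0.4709 -0.2952  0.0696] yaw -92.18 w 0.0237 F [-1.58  0.18  9.68] q6 57.5
MOVE [-0.0004 -0.0004  0.0012] [ 0.0003 -0.0031 -0.0016]
[-2.36091719  0.10751122  8.85747788] [ 0.47091423 -0.29520173  0.06956352]
```

View pics/u.png

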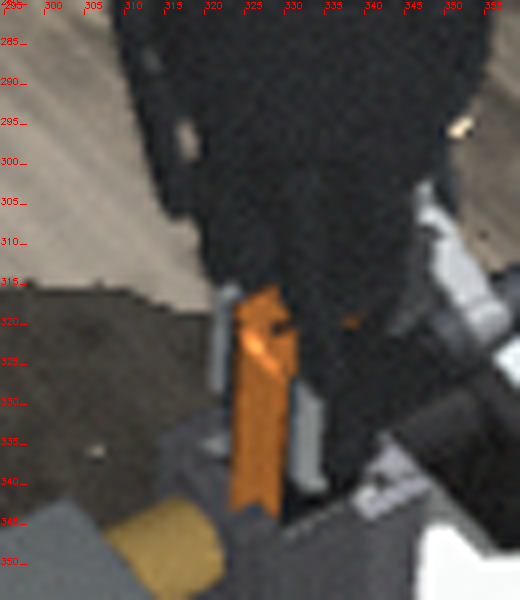

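Call:
{"op": "arm_command", "data": {
  "motion": [
    [0.0004, 0, 0, 0, 0, 0, -1],
    [0.0004, 0, 0, 0, 0, 0, -1]
  ],
  "force": 20
}}

```text
clock: 11.9
tool_pos: [0.4709, -0.2952, 0.0695]
tcp_rot: [[0.003, -0.038, -0.999], [-0.002, -0.999, 0.038], [-1.0, 0.002, -0.003]]
ft_force: [-2.0, 0.5, 10.0]
width: 0.0233
```

Call:
{"op": "arm_command", "data": {
  "motion": [
    [0, 0, 0, 0, 0, 0, 0.2],
    [0, 0, 0, 0, 0, 0, 0.2],
    [0, 0, 0, 0, 0, 0, 0.2],
    [0, 0, 0, 0, 0, 0, 0.2],
    [0, 0, 0, 0, 0, 0, 0.2],
    [0, 0, 0, 0, 0, 0, 0.2]
  ]
}}

```text
clock: 12.4
tool_pos: [0.4709, -0.2952, 0.0694]
tcp_rot: [[0.003, -0.038, -0.999], [-0.002, -0.999, 0.038], [-1.0, 0.002, -0.003]]
ft_force: [-0.0, -0.3, 0.1]
width: 0.0514
```

```bash
python3 -c "
from h import *
plan((.4697,-.2948,.07),-92.2)
from station import *
S=read_camera('scene');crop(S['frame'],295,280,65,75,8,'pics/v.png')"
```

```text
t 12.4 pos [ 0.4709 -0.2952  0.0694] yaw -92.18 w 0.0514 F [-0.02 -0.3   0.09] q6 57.5
MOVE [-0.0006 -0.0003  0.0012] [ 0.0004 -0.0029 -0.0015]
```

View pics/v.png

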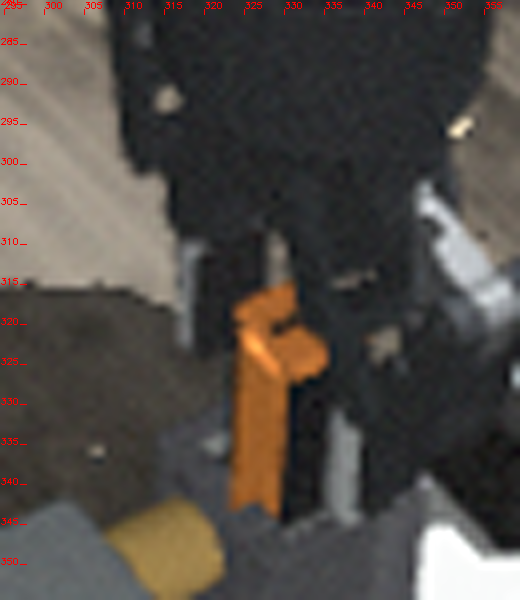

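Call:
{"op": "arm_command", "data": {
  "motion": [
    [-0.01, 0, 0, 0, 0, 0, 0.2],
    [-0.03, 0, 0, 0, 0, 0, 0.2],
    [-0.06, 0, 0, 0, 0, 0, 0.2],
    [-0.1, 0, 0, 0, 0, 0, 0.2],
    [-0.14, 0, 0, 0, 0, 0, 0.2],
    [-0.14, 0, 0, 0, 0, 0, 0.2],
    [-0.14, 0, 0, 0, 0, 0, 0.2]
  ]
}}

```text
clock: 13.03
tool_pos: [0.4712, -0.2954, 0.2129]
tcp_rot: [[0.007, -0.038, -0.999], [-0.004, -0.999, 0.038], [-1.0, 0.004, -0.007]]
ft_force: [-0.5, -1.2, -0.6]
width: 0.0513
```

```bash
python3 -c "
from h import *
plan((.4697,-.2948,.07),-92.2)
from station import *
S=read_camera('scene');crop(S['frame'],295,280,65,75,8,'pics/w.png')
cv2.imwrite('pics/full.png',S['frame'])"
```

```text
t 13.0333 pos [ 0.4712 -0.2954  0.2129] yaw -92.18 w 0.0513 F [-0.46 -1.23 -0.63] q6 57.5
MOVE [ 0.1429 -0.0011  0.0025] [ 0.0003 -0.0071 -0.0042]
```

View pics/w.png

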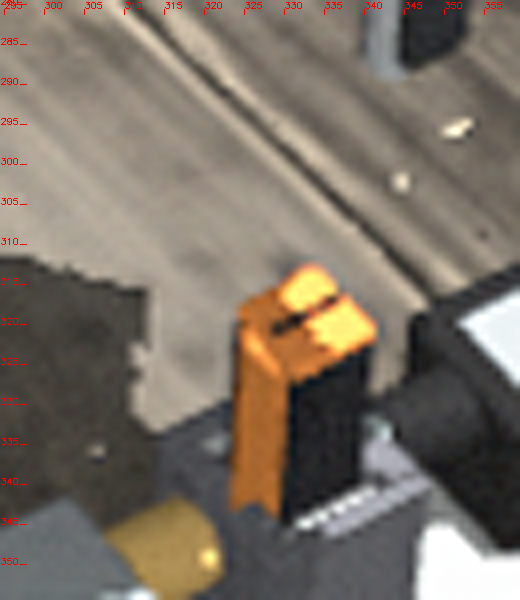

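View pics/full.png

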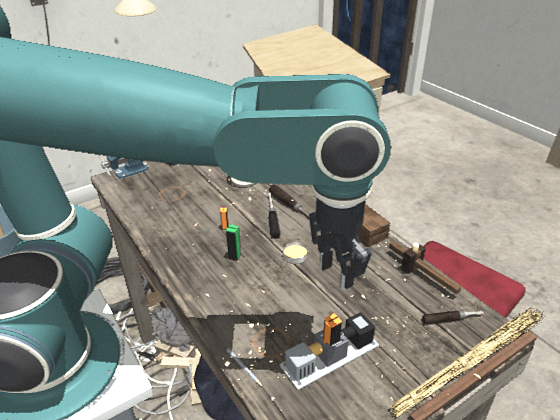

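```bash
python3 -c "
from station import *
print(finish_job())"
```

```text
the job is handed in; nothing more can be done
None
```

The larger amber cell is upright in the well with its clear faces along the light path, and I have let go of it and handed the job in. I gripped it only by the matte sides.

- **Footing:** The clips dragged at about 4 to 5 N all the way down. I felt the footing at about 39 to 40 mm below the rim. I pushed on to about 42 mm, at roughly 5.5 to 6 N over the drag. By that force the footing is pressed about 2.2 mm. This is worked out from force and depth; I could not read the footing directly.
- **After letting go:** The cell's cap and pane edges sat at the same pixels as before, so I saw no rise (1 mm would be about half a pixel). The gripper is about 14 cm above it, touching nothing. The green cell and the wax tin appear where they stood. The tea glass is partly hidden behind the arm in the last picture, but the arm stayed clear of it.
- **What disagreed:** Before insertion the two cameras put the cell relative to the well up to about 3 mm apart. I used the average, and the cell went in with no jamming. The side force stayed at about 2 N or less. I did not check the final depth by touching the cap.

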